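# Put the big jaggery ball away in the glass sugar pot

### The job

Open the hinged lid of the glass sugar pot, take the largest jaggery ball from the wooden sweets board and lower it gently all the way to the bottom of the pot before letting go - do not drop it in, the glass is thin. Then close the lid fully. Leave the other sweets on the board and everything else on the table where it is.

Things in the scene. Friction and masses are not known exactly. Their poses are not given: they have to be found in the camera images.
- sugar_pot: Clear-glass pot, 140 mm diameter, steel-banded, fixed to the table on a teal foot disc (156 mm wide, 8 thick); left or right of the board. Origin: centre of the foot's underside; z up; lid hinge on its +x side (away from the robot at yaw 0). Wall 4 mm, inside diameter 132 mm (about 124 in the lowest 8 mm), inner floor at z = 14 mm, rim at z = 78 mm.
- pot_floor (a point): Centre of the pot's flat inner floor, 14 mm above the table.
- pot_mouth (a point): Centre of the pot's mouth at rim height, 78 mm above the table.
- lid (a joint): Angle of the round glass lid (138 mm diameter, 5 mm thick, 100 g), rad: 0 = fully closed, grows as it opens up and backwards, stop at 2.0 (leaning back past upright). The hinge is stiff (0.11 N m): the lid stays at whatever angle it is left. It starts closed or ajar (0 to 0.3).
- lid_knob (a point): Centre of the steel ball knob (26 mm diameter, on a 12 mm thick stem) near the free edge of the lid, turning with it. Lid closed: 43 mm from the pot's axis on its -x side, 111 mm above the table, 25 mm above the lid's upper face. It lies 118 mm from the hinge axis along the lid and 31 mm from it along the lid's outward normal.
- lid_hinge (a point): Middle of the hinge axis, 75 mm from the pot's axis on the pot's +x side, 80 mm above the table. The point turns with the lid; the hinge axis is its y axis (the pot's y axis, level), and the lid extends along its -x with its outward normal along +z.
- board: Dark wooden sweets board 140 x 150 x 12 mm (x, y, z), fixed to the table, with three round hollows 23 mm wide at (-38, -42), (-38, 42) and (38, 0) mm in its own x, y. Origin: centre of its underside. Three brown jaggery sweets lie in or over the hollows, which one is where varies.
- big_ball_center (a point): Centre of the largest jaggery ball: a brown hard ball of 44 mm diameter, about 60 g, resting in a hollow of the board with its centre about 31 mm above the table. This is the one to put in the pot; on the pot's floor its centre is 22 mm above the floor.
- small_ball_center (a point): Centre of the small jaggery ball, brown, 30 mm diameter, in another hollow of the board. To be left there.
- cake: Flat round jaggery cake, brown, 44 mm diameter, 18 mm high, over the third hollow of the board. Origin: centre of its underside. To be left there.
- bowl_stack: Stack of three nested steel tea bowls, 80 mm diameter, 62 mm high, loose on the table. Origin: centre of the underside. Bystander.
- scoop: White plastic scoop, 145 mm long, 47 mm wide, 24 mm high, lying loose, handle to its own -x. Bystander.
- teapot: White ceramic teapot, 128 mm diameter, 165 mm high with its arched bamboo handle, loose. Origin: centre of the underside. Bystander.
- tea_tin: Round metal tea tin, 72 mm diameter, 110 mm high, loose. Origin: centre of the underside. Bystander.
Not all that is in view belongs to the job. What is shaped like the sugar_pot but green is not meant.

How it is judged:
By the outcome, as a careful person would: the job done as asked, in the order asked, and still so for the second after the job is handed in, with the robot touching nothing.
It also fails if it takes over 70 s, if anything falls off the work surface, if the arm or the gripper's body presses on something with over 40 N, if the wrist force passes 120 N, or if a joint passes its speed limit or range.

### The arm

A 6-joint arm with a two-finger parallel gripper is mounted at the origin on the work surface. World frame = base frame: x ahead of the robot, y to its left, z up, the work surface at z = 0. Lengths are in m, angles in degrees, forces in N, time in s.
With the tool pointing down it reaches from about 0.3 to 0.75 m from the base axis. Payload 8.5 kg.
Tool frame: the origin (TCP) lies midway between the tips of the shut fingers; the grasp point (between the pads) lies 19 mm behind it (env.grasp_offset is the distance from the TCP to the grasp point, in m); z points along the fingers, y is the line along which they close (so a half turn about z gives the same grasp; the last joint's range is limited). The gripper opens to 85 mm and grips with 20 to 120 N. Pads are 22 mm wide; open, the fingers measure 114 mm over their backs; the gripper's body (76 mm by 85 mm) begins 54 mm behind the grasp point. The pads swing forward as they close: fully open they stand 13 mm farther back than shut.
Start: joints at [61.862, 21.807, 74.336, -0, 83.858, -12.336], TCP at [0.15, 0.529, 0.206] pointing down, gripper open.
Joint ranges: [-178.18, 178.18], [-50.72, 133.34], [12.68, 142.11], [-81.47, 261.47], [9.98, 163.14], [-165.26, 165.26]. Speed limits (degrees/s): [136.94, 136.94, 180, 180, 180, 180].

### API

Orientations are given as a 3x3 rotation matrix whose columns are the frame's x, y, z axes.
In Python, from rig import env gives the robot as it stands.
- The arm moves only by the tool servo_tool, never from a script. Its argument "deltas" is text: rows parted by semicolons, each of 7 numbers parted by spaces: the opening, from 0 (shut) to 1 (fully open), then the shift along the tool's x, y, z in mm, then the turn, a rotation vector about the tool's x, y, z in rad. A call has 1 to 8 rows; each row shifts and turns the commanded pose from where the row before left it, along the tool's axes as they then stand; what a row does not reach is not made up. A row lasts 1/12 s, in which the tool goes at most 41.7 mm and 7.16 degrees, less where a joint would pass 70% of its speed; a pose out of reach is approached as far as the arm can. A call is refused whole if a number of a shift passes 41.7 or a number of a turn 0.125, either way. A call with a gripper value outside its range is refused whole. The fingers move at their own pace and stop on an object; "newtons" is the grip in N (left out, the last holds). Time passes only in rows, so rows that do not move let the fingers close. It gives the time, the measured TCP pose, the force, the opening and the grip force at its end, in the units of the state.
- env.observe(): the state, without advancing time (a new reading comes with each control period).
- env.get_image(name): name is "side" or "top"; returns a dict with "img" (480x640x3 uint8, red, green, blue), "depth" (480x640 float32, m along the optical axis (not along the pixel's ray), 0 where there is no reading), "camera_matrix" (3x3 intrinsics, pixels), "world_to_cam" (4x4, takes a point from world to camera coordinates). Camera axes: x right, y down, z forward; pixel columns grow to the right and rows downward; lengths in m; the calibration is good to about 2 mm. A picture is of the moment at which its call begins.
- env.close_job(): hands the job in; it is judged then, once.
Trained networks look in a picture, given as the dict that the camera call returned (one of the last four; its "shot" number tells which), for a name from the list of things; names that differ only in an ending like _2 or _b are one class to them, and where a whole thing is asked for, a point or a joint stands for the part that bears it (a point fixed in the world has none). Each returns a list of dicts, best first, with "conf" (0 to 1); they miss things now and then, are a little off and sometimes report something else, mostly with a low value. They report only what shows in the picture. A call takes as long as a camera call. They do not tell look-alikes from the thing itself.
- env.spot_in(name, picture): "bbox" ([centre column, centre row, width, height] in pixels, round what is visible of it).
- env.spot_point(name, picture): "uv" ([column, row] in pixels: a listed point, or the origin of a listed thing).
The state is a dict: "time_s": time; "q": joint angles; "qvel": joint speeds; "joint_efforts": joint torques, N m; "position": TCP position; "tool_rot": TCP orientation; "ft_force": force on the tool from outside, world axes, zero at the start; "wrist_torque": the same for the moment, N m; "grip_width": finger opening in m; "gripper_force": force on a finger pad.
Only numpy, scipy, OpenCV 4.12 (cv2) and the standard library are available. Lean on these libraries where they do the work, as an engineer would, in place of code of your own. Each camera call takes 0.05 s, during which the arm holds its last target. There are 200 camera calls.

## Working session

There is one attempt and no reset: what is moved stays moved. The work goes in short steps, Python scripts to look and compute and a tool call to move; the robot and the scene stay as the last step left them, time stands still between calls to the robot, and variables do not carry over. Pictures are saved under pics/ and viewed, at most 10 in all, crops included, and the job is handed in when it is done.

Besides the shell and the picture viewer there is one more tool, called after "Call:" as a command line: name --argument value ..., lists and objects as JSON in quotes. servo_tool: Moves the arm, as the interface text tells. Its arguments: {"type":"object","properties":{"deltas":{"type":"string"},"newtons":{"type":"number"}},"required":["deltas"]}

```bash
mkdir -p pics; cat > h.py <<'E'
import numpy as np, cv2
from rig import env
def xyz(p,u,v,z=None,r=2):
    K=p["camera_matrix"];T=np.linalg.inv(p["world_to_cam"])
    ray=np.array([(u-K[0,2])/K[0,0],(v-K[1,2])/K[1,1],1.])
    if z is None:
        d=p["depth"][int(v)-r:int(v)+r+1,int(u)-r:int(u)+r+1];d=d[d>0]
        return T[:3,:3]@(ray*np.median(d))+T[:3,3] if d.size else None
    w=T[:3,:3]@ray;o=T[:3,3]
    return o+w*(z-o[2])/w[2]
def proj(p,P):
    c=p["world_to_cam"]@np.r_[P,1];uv=p["camera_matrix"]@c[:3];return uv[:2]/uv[2]
E
python3 - <<'E'
from h import *
np.set_printoptions(precision=3,suppress=True)
for n in ["side","top"]:
    p=env.get_image(n);cv2.imwrite(f"pics/{n}0.png",p["img"][:,:,::-1])
    T=np.linalg.inv(p["world_to_cam"]);print(n,T[:3,3],T[:3,2])
    for k in ["sugar_pot","board","lid_knob","lid_hinge","pot_mouth","big_ball_center","small_ball_center","cake","bowl_stack","scoop","teapot","tea_tin"]:
        for d in env.spot_point(k,p)[:3]:
            print(k,np.round(d["uv"]),round(d["conf"],2),xyz(p,*d["uv"]))
o=env.observe();print(o["tool_rot"],o["position"],o["grip_width"],env.grasp_offset)
E
```

```text
side [ 0.335 -1.036  1.079] [ 0.145  0.718 -0.681]
sugar_pot [234. 221.] 0.97 [0.318 0.173 0.061]
sugar_pot [308. 231.] 0.63 [0.52  0.09  0.063]
sugar_pot [271. 287.] 0.59 [ 0.39  -0.108  0.069]
board [332. 328.] 0.89 [ 0.525 -0.22   0.011]
lid_knob [300. 200.] 0.88 [0.509 0.143 0.136]
lid_knob [250. 265.] 0.88 [ 0.346 -0.059  0.109]
lid_knob [213. 200.] 0.6 [0.268 0.216 0.114]
lid_hinge [331. 201.] 0.87 [0.607 0.185 0.085]
lid_hinge [248. 193.] 0.87 [0.37  0.263 0.087]
lid_hinge [312. 208.] 0.66 [0.541 0.144 0.097]
pot_mouth [312. 209.] 0.98 [0.543 0.145 0.096]
pot_mouth [266. 265.] 0.97 [ 0.386 -0.046  0.086]
pot_mouth [230. 200.] 0.87 [0.315 0.243 0.085]
big_ball_center [346. 319.] 0.8 [ 0.559 -0.225  0.046]
small_ball_center [325. 338.] 0.45 [ 0.499 -0.261  0.03 ]
small_ball_center [334. 201.] 0.45 [0.614 0.186 0.081]
cake [313. 315.] 0.6 [ 0.485 -0.185  0.029]
cake [396. 270.] 0.45 [ 0.737 -0.065  0.02 ]
bowl_stack [358. 263.] 0.81 [ 0.643 -0.018  0.016]
bowl_stack [396. 402.] 0.44 [ 0.608 -0.476  0.065]
scoop [398. 268.] 0.61 [ 0.745 -0.055  0.017]
tea_tin [397. 404.] 0.94 [ 0.
[... 544 characters left out ...]
hinge [317. 260.] 0.83 [ 0.46  -0.014  0.08 ]
lid_hinge [234. 198.] 0.67 [0.609 0.181 0.081]
pot_mouth [246. 226.] 0.83 [0.54  0.152 0.095]
pot_mouth [206. 328.] 0.78 [0.306 0.241 0.083]
pot_mouth [324. 292.] 0.66 [ 0.385 -0.029  0.084]
big_ball_center [398. 222.] 0.8 [ 0.554 -0.211  0.051]
small_ball_center [414. 253.] 0.53 [ 0.481 -0.251  0.03 ]
cake [379. 258.] 0.65 [ 0.472 -0.165  0.028]
bowl_stack [305. 193.] 0.57 [0.634 0.015 0.022]
scoop [328. 147.] 0.66 [ 0.757 -0.045  0.009]
teapot [123. 183.] 0.83 [0.645 0.443 0.091]
tea_tin [489. 201.] 0.69 [ 0.594 -0.418  0.098]
[[-0.962  0.272 -0.   ]
 [ 0.272  0.962 -0.   ]
 [ 0.    -0.    -1.   ]] [0.15  0.529 0.206] 0.08559351629841722 0.0187
```

View pics/side0.png

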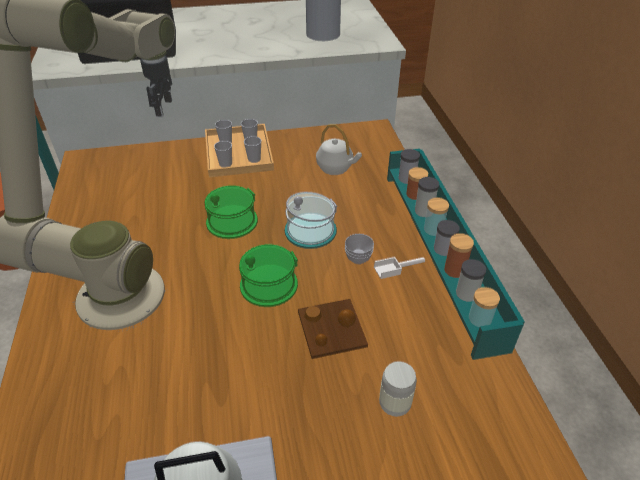

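View pics/top0.png

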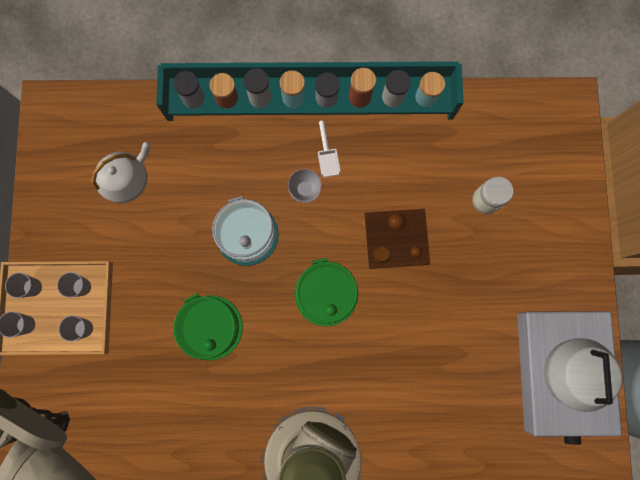

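The clear, steel-banded pot on a teal foot is at top (245,230) and side (310,220). Its look-alikes are green: top (327,293) and (208,327), side (268,273) and (231,211). On the board, the big ball is at top (397,222), the small ball at (415,253) and the cake at (381,256). I choose the clear pot and the (397,222) ball, then check both in a crop with a fitted model.

```bash
cat > fit.py <<'E'
from h import *
from scipy.optimize import least_squares
np.set_printoptions(precision=4,suppress=True)
def model(s):
    x,y,t,a=s;c,n=np.cos(t),np.sin(t)
    W=lambda px,pz:np.array([x+c*px,y+n*px,pz])
    return {"lid_hinge":W(.075,.08),"lid_knob":W(.075-.118*np.cos(a)+.031*np.sin(a),.08+.118*np.sin(a)+.031*np.cos(a)),"pot_mouth":W(0,.078),"sugar_pot":W(0,0)}
if __name__=="__main__":
    obs=[];P={}
    g=model([.536,.162,.25,.12])
    for n in ["side","top"]:
        p=P[n]=env.get_image(n)
        for k in g:
            q=proj(p,g[k])
            for d in env.spot_point(k,p):
                if np.hypot(*(d["uv"]-q))<14: obs.append((n,k,np.array(d["uv"])));print(n,k,np.round(d["uv"],1),q,round(d["conf"],2))
        # teal foot
        hsv=cv2.cvtColor(p["img"],cv2.COLOR_RGB2HSV)
    f=lambda s:np.concatenate([(proj(P[n],model(s)[k])-uv) for n,k,uv in obs])
    r=least_squares(f,[.536,.162,.25,.12],loss="soft_l1");print(r.x,np.degrees(r.x[2]),f(r.x).reshape(-1,2));m=model(r.x);print(m)
    ims=[]
    for n,(u,v,w) in {"side":(325,265,80),"top":(320,225,120)}.items():
        p=P[n];S=400/(2*w);im=cv2.resize(p["img"][v-w:v+w,u-w:u+w,::-1],(400,400),interpolation=cv2.INTER_CUBIC)
        dot=lambda X,c:cv2.circle(im,tuple(np.int32((proj(p,X)-[u-w,v-w]+.5)*S)),1,c,-1)
        for k in m:
            dot(m[k],(0,0,255))
        for t in np.linspace(0,6.28,60):
            dot([r.x[0]+.078*np.cos(t),r.x[1]+.078*np.sin(t),.008],(0,255,255))
            dot([r.x[0]+.07*np.cos(t),r.x[1]+.07*np.sin(t),.078],(255,0,255))
        ims.append(im)
    cv2.imwrite("pics/crop1.png",np.hstack(ims))
    # ball sphere fit
    for n in P:
        p=P[n];pts=[]
        u0,v0=map(int,proj(p,[.556,-.215,.04]))
        for v in range(v0-14,v0+15):
            for u in range(u0-14,u0+15):
                X=xyz(p,u,v,r=0)
                if X is not None and X[2]>.03 and np.hypot(X[0]-.556,X[1]+.215)<.03: pts.append(X)
        pts=np.array(pts);s=least_squares(lambda c:np.linalg.norm(pts-c,axis=1)-.022,[.556,-.215,.031],loss="soft_l1",f_scale=.002)
        print(n,len(pts),s.x,np.abs(s.fun).mean())
E
python3 fit.py
```

```text
side lid_hinge [334.4 203.3] [332.0868 202.6458] 0.62
side lid_knob [298.4 197.2] [296.2894 200.9052] 0.59
side pot_mouth [309.3 210.5] [308.9004 210.0638] 0.62
side sugar_pot [308.3 230.3] [309.2194 230.1467] 0.9
top lid_hinge [234.8 197. ] [234.4282 198.5676] 0.68
top lid_knob [245.2 243. ] [243.4564 241.4492] 0.78
top pot_mouth [243.9 227. ] [241.9783 228.8169] 0.58
top sugar_pot [250.8 231.7] [245.7917 234.1424] 0.94
[0.5391 0.1581 0.2642 0.175 ] 15.136376633611174 [[-1.1782 -0.1661]
 [ 0.0653  2.5588]
 [ 0.8818  0.2778]
 [ 2.1593  0.5664]
 [ 0.8526  0.4033]
 [-0.3867 -4.4916]
 [-0.2539  0.5186]
 [-3.4298  1.2107]]
{'lid_hinge': array([0.6115, 0.1777, 0.08  ]), 'lid_knob': array([0.5045, 0.1488, 0.1311]), 'pot_mouth': array([0.5391, 0.1581, 0.078 ]), 'sugar_pot': array([0.5391, 0.1581, 0.    ])}
side 220 [ 0.5634 -0.2114  0.0307] 0.0014794529112789336
top 248 [ 0.5603 -0.2107  0.0299] 0.0015696961729367866
```

View pics/crop1.png

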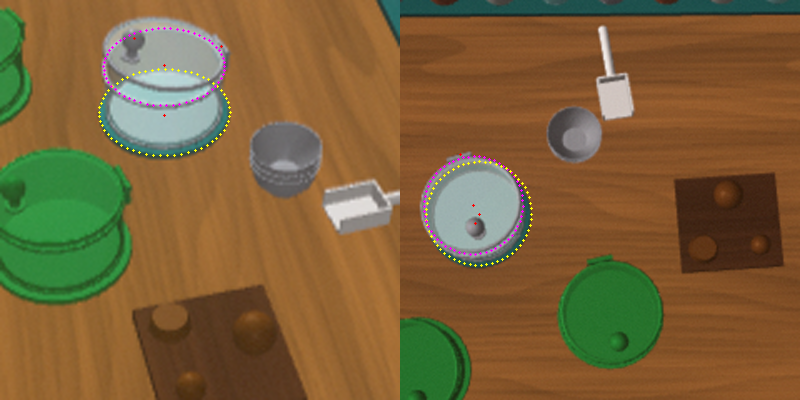

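The crop confirms the clear pot, with the overlay on its foot and rim, and the big ball at top-crop (727,195). Next I'll refine the knob from depth and plan the approach.

```bash
cat >> h.py <<'E'
from scipy.spatial.transform import Rotation as R
def down(yaw): # tool pointing down, tool y at world heading yaw (deg)
    a=np.radians(yaw);y=np.array([np.cos(a),np.sin(a),0]);z=np.array([0,0,-1.]);return np.c_[np.cross(y,z),y,z]
def plan(wps,start=None):
    """wps: list of (pos, R, nrows); prints rows (shift mm, rotvec)"""
    o=env.observe();p0,r0=start or (np.array(o["position"]),np.array(o["tool_rot"]))
    for p1,r1,n in wps:
        rv=R.from_matrix(r0.T@r1).as_rotvec();pp,rr=p0,r0
        print("->",np.round(p1,4),"n",n)
        for i in range(1,n+1):
            p=p0+(np.array(p1)-p0)*i/n;r=r0@R.from_rotvec(rv*i/n).as_matrix()
            print(np.round(rr.T@(p-pp)*1000,1),np.round(R.from_matrix(rr.T@r).as_rotvec(),3));pp,rr=p,r
        p0,r0=pp,rr
def knob_fit(n,g,rad=.03):
    p=env.get_image(n);pts=[];u0,v0=map(int,proj(p,g))
    for v in range(v0-10,v0+11):
        for u in range(u0-10,u0+11):
            X=xyz(p,u,v,r=0)
            if X is not None and np.linalg.norm(X-g)<rad: pts.append(X)
    pts=np.array(pts);s=least_squares(lambda c:np.linalg.norm(pts-c,axis=1)-.013,g,loss="cauchy",f_scale=.0015)
    return s.x,len(pts),np.median(np.abs(s.fun))
from scipy.optimize import least_squares
E
python3 - <<'E'
from h import *
np.set_printoptions(precision=4,suppress=True)
for n in ["side","top"]:
    for g in ([.5,.149,.128],[.505,.147,.122]): print(n,knob_fit(n,np.array(g),.022))
from fit import model
for a in (.1,.15,.2): print(a,model([.539,.158,.264,a])["lid_knob"])
plan([([.5,.148,.2],down(105.),10)])
E
```

```text
side (array([0.5023, 0.1483, 0.1278]), 78, np.float64(0.0017960160505502394))
side (array([0.5036, 0.1478, 0.1256]), 98, np.float64(0.002463024091234973))
top (array([0.5003, 0.1497, 0.128 ]), 108, np.float64(0.0010474110911513415))
top (array([0.5005, 0.1496, 0.1268]), 108, np.float64(0.0008605917152505159))
0.1 [0.501  0.1477 0.1226]
0.15 [0.5032 0.1483 0.1283]
0.2 [0.5057 0.149  0.1338]
-> [0.5   0.148 0.2  ] n 10
[-44.1 -27.1   0.6] [-0.    -0.    -0.054]
[-42.6 -29.5   0.6] [-0.    -0.    -0.054]
[-40.9 -31.7   0.6] [-0.    -0.    -0.054]
[-39.1 -33.9   0.6] [-0.    -0.    -0.054]
[-37.3 -35.9   0.6] [-0.    -0.    -0.054]
[-35.3 -37.9   0.6] [-0.    -0.    -0.054]
[-33.2 -39.7   0.6] [-0.    -0.    -0.054]
[-31.  -41.4   0.6] [-0.    -0.    -0.054]
[-28.8 -43.    0.6] [-0.    -0.    -0.054]
[-26.4 -44.5   0.6] [-0.    -0.    -0.054]
```

Call:
servo_tool --deltas "1 -31 -19 0 0 0 -0.068; 1 -31 -20 0 0 0 -0.068; 1 -30 -22 0 0 0 -0.068; 1 -29 -24 0 0 0 -0.068; 1 -28 -26 0 0 0 -0.068; 1 -26 -27 0 0 0 -0.068; 1 -25 -28 0 0 0 -0.068; 1 -23 -30 0 0 0 -0.068" --newtons 25

```text
time_s: 2.67
position: [0.3681, 0.3224, 0.2062]
tool_rot: [[-0.963, -0.268, 0.0], [-0.268, 0.963, 0.0], [-0.0, 0.0, -1.0]]
ft_force: [0.1, 0.6, 0.6]
grip_width: 0.0853
gripper_force: 0.0
```

```bash
python3 - <<'E'
from h import *
plan([([.502,.149,.2],down(105.),6),([.502,.149,.110],down(105.),4)])
E
```

```text
-> [0.502 0.149 0.2  ] n 6
[-13.7 -33.8   1. ] [0.    0.    0.002]
[-13.8 -33.8   1. ] [0.    0.    0.002]
[-13.8 -33.8   1. ] [0.    0.    0.002]
[-13.9 -33.8   1. ] [0.    0.    0.002]
[-14.  -33.7   1. ] [0.    0.    0.002]
[-14.  -33.7   1. ] [0.    0.    0.002]
-> [0.502 0.149 0.11 ] n 4
[-0.  -0.  22.5] [-0.  0.  0.]
[-0.  -0.  22.5] [-0.  0.  0.]
[-0.  -0.  22.5] [-0.  0.  0.]
[-0.  -0.  22.5] [-0.  0.  0.]
```

Call:
servo_tool --deltas "1 -14 -34 0 0 0 0; 1 -14 -34 0 0 0 0; 1 -14 -34 0 0 0 0; 1 -14 -34 0 0 0 0; 1 -14 -34 0 0 0 0; 1 -14 -33 0 0 0 0; 1 0 0 5 0 0 0; 1 0 0 0 0 0 0"

```text
time_s: 3.33
position: [0.5022, 0.149, 0.2]
tool_rot: [[-0.965, -0.262, -0.002], [-0.262, 0.965, -0.0], [0.002, 0.0, -1.0]]
ft_force: [-0.2, -0.7, -0.3]
grip_width: 0.0854
gripper_force: 0.0
```

```bash
python3 - <<'E'
from h import *
np.set_printoptions(precision=4,suppress=True)
for n in ["side","top"]:
    print(n,knob_fit(n,np.array([.502,.149,.128]),.022))
plan([([.502,.149,.116],down(105.),4)])
E
```

```text
side (array([0.5019, 0.1487, 0.1282]), 79, np.float64(0.001369982281035912))
top (array([0.5015, 0.1493, 0.1285]), 31, np.float64(0.0007437440317342083))
-> [0.502 0.149 0.116] n 4
[-0.1 -0.5 21.2] [ 0.    -0.     0.002]
[-0.1 -0.5 21.2] [ 0.    -0.     0.002]
[-0.1 -0.5 21.2] [ 0.    -0.     0.002]
[-0.  -0.5 21.2] [ 0.    -0.     0.002]
```

Call:
servo_tool --deltas "1 0 0 28 0 0 0; 1 0 0 29 0 0 0; 1 0 0 29 0 0 0; 1 0 0 0 0 0 0; 0 0 0 0 0 0 0; 0 0 0 0 0 0 0; 0 0 0 0 0 0 0; 0 0 0 0 0 0 0" --newtons 25

```text
time_s: 4.1
position: [0.5025, 0.1507, 0.1167]
tool_rot: [[-0.964, -0.265, 0.003], [-0.265, 0.964, 0.0], [-0.003, -0.001, -1.0]]
ft_force: [-0.3, 0.1, 0.2]
grip_width: 0.0388
gripper_force: 0.0
```

Call:
servo_tool --deltas "0 0 0 0 0 0 0; 0 0 0 0 0 0 0; 0 0 0 0 0 0 0"

```text
time_s: 4.35
position: [0.502, 0.1503, 0.1154]
tool_rot: [[-0.964, -0.265, 0.001], [-0.265, 0.964, -0.0], [-0.001, -0.0, -1.0]]
ft_force: [-0.1, 0.3, 0.5]
grip_width: 0.0008
gripper_force: 0.2
```

```bash
python3 - <<'E'
from h import *
ims=[]
for n in ["side","top"]:
    p=env.get_image(n);u,v=map(int,proj(p,[.502,.149,.12]));w=45
    ims.append(cv2.resize(p["img"][v-w:v+w,u-w:u+w,::-1],(400,400),interpolation=cv2.INTER_CUBIC))
    print(n,u,v,[ (d["uv"],d["conf"]) for d in env.spot_point("lid_knob",p)])
cv2.imwrite("pics/c2.png",np.hstack(ims)); print(env.observe()["grip_width"],env.observe()["position"])
E
```

```text
side 297 202 [([250.7, 263.4], 0.77), ([297.9, 201.4], 0.7), ([213.9, 201.2], 0.65), ([323.7, 339.1], 0.45), ([330.5, 200.7], 0.23)]
top 245 240 [([326.8, 311.2], 0.8), ([247.3, 242.6], 0.79)]
-0.00012428693008792777 [0.50184732 0.15030898 0.11506768]
```

View pics/c2.png

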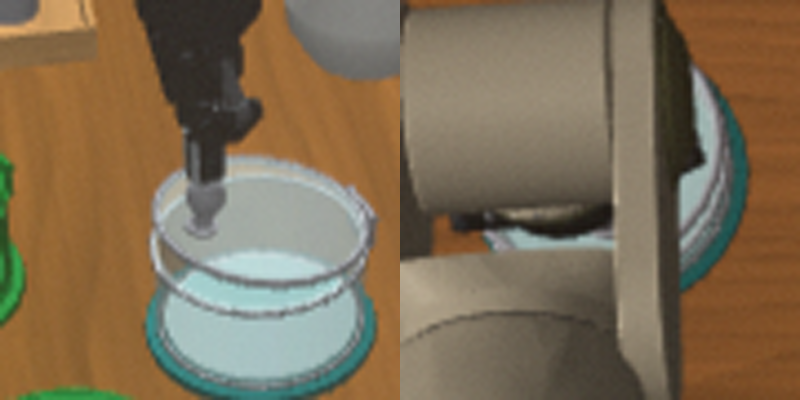

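```bash
python3 - <<'E'
from h import *
np.set_printoptions(precision=3,suppress=True)
p=env.get_image("side")
for v in range(186,214,2):
    print(v,[ "%.0f,%.0f,%.0f"%tuple(xyz(p,u,v,r=0)*1000) if xyz(p,u,v,r=0) is not None else "-" for u in range(290,306,3)])
a,b=260,160
im=p["img"][180:222,275:323,::-1]
cv2.imwrite("pics/c3.png",cv2.resize(im,None,fx=14,fy=14,interpolation=cv2.INTER_NEAREST))
print(proj(p,env.observe()["position"]))
E
```

```text
186 ['512,387,2', '491,155,176', '496,131,193', '502,112,207', '507,93,220', '517,104,211']
188 ['510,376,2', '490,149,174', '496,132,186', '501,105,206', '509,106,204', '519,121,191']
190 ['509,366,1', '490,151,166', '498,145,170', '502,114,192', '515,148,164', '557,361,-2']
192 ['508,359,-1', '490,152,158', '497,142,165', '505,139,166', '515,147,158', '535,222,98']
194 ['506,351,-3', '515,342,3', '497,142,158', '505,141,157', '514,145,153', '534,217,95']
196 ['504,332,4', '497,209,99', '497,140,153', '505,136,154', '514,145,146', '532,206,97']
198 ['487,196,103', '495,196,102', '497,140,145', '505,141,143', '522,197,98', '530,192,100']
200 ['486,191,100', '494,188,101', '497,143,136', '504,138,138', '513,141,135', '528,180,103']
202 ['484,176,105', '493,179,101', '495,135,135', '505,141,129', '514,143,126', '527,175,99']
204 ['483,172,101', '491,168,102', '496,140,124', '503,133,129', '517,167,100', '526,169,96']
206 ['481,159,104', '489,154,106', '496,143,114', '505,145,112', '515,156,101', '524,158,98']
208 ['479,147,107', '488,146,106', '497,149,103', '504,139,109', '514,149,99', '523,149,98']
210 ['478,139,105', '487,142,102', '495,137,105', '504,140,101', '511,133,106', '521,138,100']
212 ['477,130,106', '485,130,105', '494,132,102', '502,132,101', '510,127,103', '519,125,104']
[297.591 203.978]
```

View pics/c3.png

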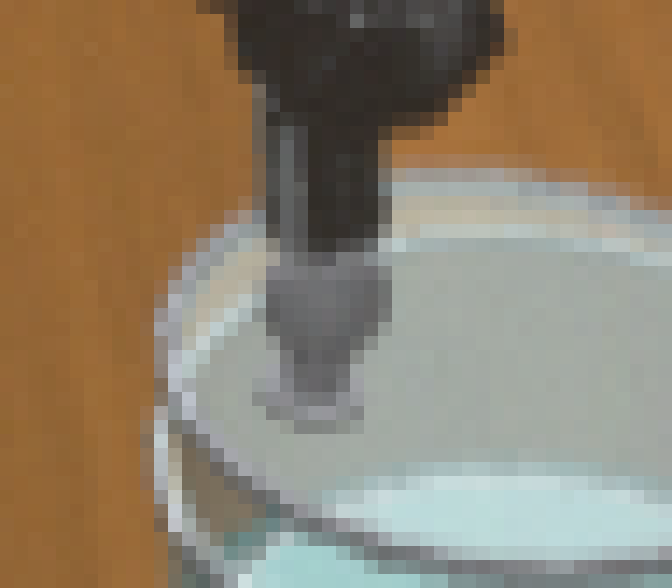

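Call:
servo_tool --deltas "0 0 0 -10 0 0 0; 0 0 0 -20 0 0 0; 0 0 0 -30 0 0 0; 0 0 0 0 0 0 0; 0 0 0 0 0 0 0"

```text
time_s: 5.02
position: [0.5024, 0.1505, 0.1762]
tool_rot: [[-0.964, -0.265, 0.003], [-0.265, 0.964, 0.0], [-0.003, -0.001, -1.0]]
ft_force: [0.3, 0.0, -1.2]
grip_width: -0.0002
gripper_force: 0.0
```

```bash
python3 - <<'E'
from h import *
np.set_printoptions(precision=3,suppress=True)
p=env.get_image("side");o=env.observe();t=o["position"]
print(t,o["grip_width"],proj(p,t),proj(p,t+[0,0,.025]))
print("knob",knob_fit("side",np.array([.502,.149,.128]),.022))
c=proj(p,t).astype(int)
im=p["img"][c[1]-24:c[1]+30,c[0]-25:c[0]+25,::-1].copy();im[24,25]=(0,0,255)
cv2.imwrite("pics/c4.png",cv2.resize(im,None,fx=10,fy=10,interpolation=cv2.INTER_NEAREST))
for v in range(c[1]-12,c[1]+12,2):
    print(v,[ "%.0f,%.0f,%.0f"%tuple(xyz(p,u,v,r=0)*1000) for u in range(c[0]-6,c[0]+8,4)])
E
```

```text
[0.502 0.15  0.175] -0.00017169871967454795 [296.963 187.016] [296.712 179.66 ]
knob (array([0.502, 0.147, 0.127]), 78, np.float64(0.0012301827925883645))
175 ['521,447,3', '494,143,222', '504,137,225', '561,438,4']
177 ['520,438,1', '494,143,215', '503,134,220', '560,436,-3']
179 ['518,430,-1', '493,139,211', '504,138,210', '557,419,1']
181 ['516,416,1', '530,416,-1', '542,405,5', '556,408,1']
183 ['514,402,3', '528,405,-1', '540,396,4', '554,399,-0']
185 ['513,396,-1', '525,386,5', '539,390,0', '552,388,-1']
187 ['511,382,1', '524,381,1', '537,376,3', '551,380,-3']
189 ['509,370,3', '523,371,0', '535,365,3', '548,362,3']
191 ['508,363,0', '521,364,-2', '533,355,3', '546,353,2']
193 ['506,350,2', '520,353,-3', '515,225,96', '526,218,100']
195 ['505,344,-2', '500,209,102', '513,213,98', '524,211,98']
197 ['487,199,104', '499,199,103', '504,151,139', '523,202,97']
```

View pics/c4.png

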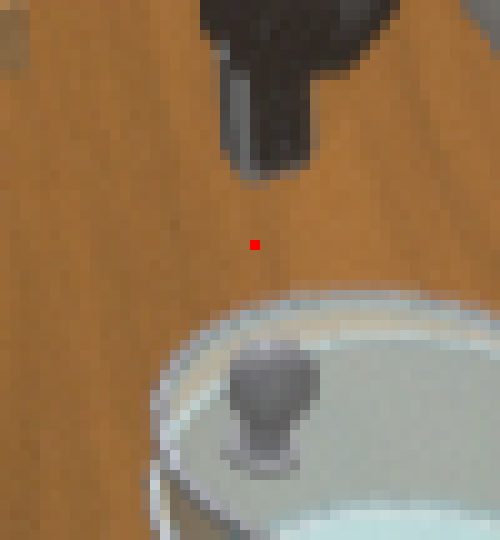

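The shut fingertips really end about 30 mm short of the reported TCP: c4 shows the tip edge at row ~180 and the TCP at row 187. That is why the fingers closed above the knob, which still stands at side (298,201). I'll correct for this and retry.

Call:
servo_tool --deltas "1 0 0 0 0 0 0; 1 0 0 0 0 0 0; 1 0 0 0 0 0 0; 1 0 0 0 0 0 0; 1 0 -1 15 0 0 0; 1 1 0 25 0 0 0; 1 0 0 25 0 0 0; 1 0 0 0 0 0 0"

```text
time_s: 5.78
position: [0.4987, 0.1489, 0.1061]
tool_rot: [[-0.964, -0.265, -0.008], [-0.265, 0.964, -0.001], [0.008, 0.002, -1.0]]
ft_force: [-0.7, 0.1, -1.1]
grip_width: 0.0853
gripper_force: 0.0
```

Call:
servo_tool --deltas "1 0 0 12 0 0 0; 1 0 0 12 0 0 0; 1 0 0 0 0 0 0; 0 0 0 0 0 0 0; 0 0 0 0 0 0 0; 0 0 0 0 0 0 0; 0 0 0 0 0 0 0; 0 0 0 0 0 0 0"

```text
time_s: 6.45
position: [0.5013, 0.1492, 0.0866]
tool_rot: [[-0.964, -0.265, 0.001], [-0.265, 0.964, 0.0], [-0.001, -0.0, -1.0]]
ft_force: [0.1, -0.6, 0.4]
grip_width: 0.0256
gripper_force: 1.2
```

Call:
servo_tool --deltas "0 0 0 0 0 0 0; 0 0 0 0 0 0 0; 0 0 0 0 0 0 0"

```text
time_s: 6.7
position: [0.5011, 0.1491, 0.0861]
tool_rot: [[-0.964, -0.265, -0.0], [-0.265, 0.964, -0.0], [0.0, -0.0, -1.0]]
ft_force: [-0.3, -0.7, 1.5]
grip_width: 0.0238
gripper_force: 24.5
```

Call:
servo_tool --deltas "0.6 0 0 0 0 0 0; 0.6 0 0 0 0 0 0; 0.6 0 0 6 0 0 0; 0 0 0 0 0 0 0; 0 0 0 0 0 0 0; 0 0 0 0 0 0 0; 0 0 0 0 0 0 0; 0 0 0 0 0 0 0"

```text
time_s: 7.37
position: [0.501, 0.149, 0.0799]
tool_rot: [[-0.964, -0.265, -0.0], [-0.265, 0.964, -0.0], [0.0, -0.0, -1.0]]
ft_force: [0.4, -0.7, -2.0]
grip_width: 0.0241
gripper_force: 24.6
```

```bash
python3 - <<'E'
from h import *
np.set_printoptions(precision=4,suppress=True)
o=env.observe();print(o["grip_width"],o["gripper_force"],o["ft_force"],o["position"])
# arc rows: along-lid dir -> world horizontal u (toward hinge) and z
a=.145;t=.264
f=lambda a:np.array([-118*np.cos(a)+31*np.sin(a),118*np.sin(a)+31*np.cos(a)])
Rw=o["tool_rot"]
for b in np.linspace(.145,1.75,23)[1:]:
    d=f(b)-f(a);w=np.array([d[0]*np.cos(t),d[0]*np.sin(t),d[1]]);print(round(b,3),np.round(Rw.T@w,1),np.round(f(b)));a=b
E
```

```text
0.024106862387943823 24.577245712280273 [ 0.369  -0.7391 -1.9918] [0.501  0.149  0.0799]
0.218 [-3.8 -0.  -8.1] [-109.   56.]
0.291 [-4.4 -0.  -7.8] [-104.   64.]
0.364 [-4.9 -0.  -7.4] [-99.  71.]
0.437 [-5.4 -0.  -7. ] [-94.  78.]
0.51 [-5.9 -0.  -6.6] [-88.  85.]
0.583 [-6.4 -0.  -6.2] [-81.  91.]
0.656 [-6.8 -0.  -5.7] [-75.  97.]
0.729 [-7.2 -0.  -5.2] [-67. 102.]
0.802 [-7.6 -0.  -4.6] [-60. 106.]
0.875 [-7.9 -0.  -4.1] [-52. 110.]
0.948 [-8.2 -0.  -3.5] [-44. 114.]
1.02 [-8.4 -0.  -2.9] [-35. 117.]
1.093 [-8.6 -0.  -2.3] [-27. 119.]
1.166 [-8.7 -0.  -1.6] [-18. 121.]
1.239 [-8.8 -0.  -1. ] [ -9. 122.]
1.312 [-8.9 -0.  -0.3] [ -0. 122.]
1.385 [-8.9 -0.   0.3] [  9. 122.]
1.458 [-8.8 -0.   1. ] [ 18. 121.]
1.531 [-8.8 -0.   1.6] [ 26. 119.]
1.604 [-8.6 -0.   2.2] [ 35. 117.]
1.677 [-8.4 -0.   2.9] [ 43. 114.]
1.75 [-8.2 -0.   3.5] [ 52. 111.]
```

Call:
servo_tool --deltas "0 -3.8 0 -8.1 0 0 0; 0 -4.4 0 -7.8 0 0 0; 0 -4.9 0 -7.4 0 0 0; 0 -5.4 0 -7 0 0 0; 0 -5.9 0 -6.6 0 0 0; 0 -6.4 0 -6.2 0 0 0; 0 -6.8 0 -5.7 0 0 0; 0 0 0 0 0 0 0"

```text
time_s: 8.03
position: [0.5387, 0.1594, 0.13]
tool_rot: [[-0.964, -0.265, 0.002], [-0.265, 0.964, 0.0], [-0.002, -0.0, -1.0]]
ft_force: [-1.3, -1.0, 1.5]
grip_width: 0.0239
gripper_force: 25.1
```

Call:
servo_tool --deltas "0 -7.2 0 -5.2 0 0 0; 0 -7.6 0 -4.6 0 0 0; 0 -7.9 0 -4.1 0 0 0; 0 -8.2 0 -3.5 0 0 0; 0 -8.4 0 -2.9 0 0 0; 0 -8.6 0 -2.3 0 0 0; 0 -8.7 0 -1.6 0 0 0; 0 -8.8 0 -1 0 0 0"

```text
time_s: 8.7
position: [0.6005, 0.1765, 0.1544]
tool_rot: [[-0.964, -0.265, -0.0], [-0.265, 0.964, -0.0], [0.0, -0.0, -1.0]]
ft_force: [-1.3, -0.5, 1.2]
grip_width: 0.024
gripper_force: 25.3
```

Call:
servo_tool --deltas "0 -8.9 0 -0.3 0 0 0; 0 -8.9 0 0.3 0 0 0; 0 -8.8 0 1 0 0 0; 0 -8.8 0 1.6 0 0 0; 0 -8.6 0 2.2 0 0 0; 0 -8.4 0 2.9 0 0 0; 0 -8.2 0 3.5 0 0 0; 0 0 0 0 0 0 0"

```text
time_s: 9.37
position: [0.6606, 0.193, 0.1429]
tool_rot: [[-0.964, -0.265, 0.003], [-0.265, 0.964, 0.001], [-0.003, 0.0, -1.0]]
ft_force: [2.0, 1.6, 4.7]
grip_width: 0.0241
gripper_force: 26.5
```

```bash
python3 - <<'E'
from h import *
from fit import model
np.set_printoptions(precision=4,suppress=True)
m=model([.539,.158,.264,1.75])["lid_knob"];print(m,env.observe()["ft_force"],env.observe()["position"])
p=env.get_image("side");w=70;u,v=map(int,proj(p,m));u=max(u,w)
cv2.imwrite("pics/c5.png",cv2.resize(p["img"][v-w:v+w,u-w:u+w,::-1],(560,560),interpolation=cv2.INTER_CUBIC));print(u,v)
E
```

```text
[0.6612 0.191  0.1906] [1.9604 1.5566 4.7219] [0.6606 0.193  0.1429]
350 167
```

View pics/c5.png

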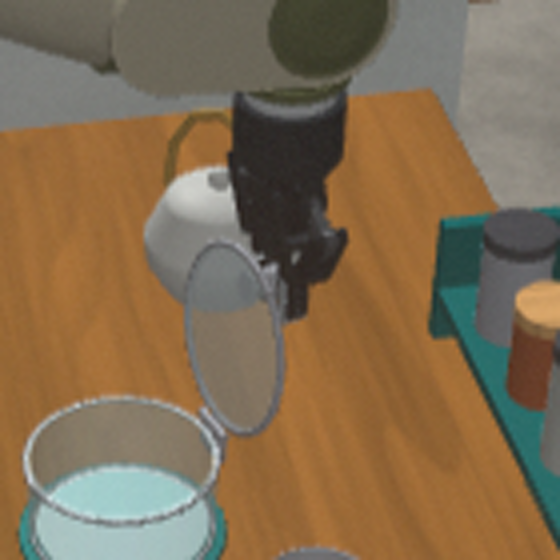

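Call:
servo_tool --deltas "1 0 0 0 0 0 0; 1 0 0 0 0 0 0; 1 0 0 0 0 0 0; 1 0 0 0 0 0 0; 1 0 0 -10 0 0 0; 1 0 0 -30 0 0 0; 1 0 0 -40 0 0 0; 1 0 0 -40 0 0 0"

```text
time_s: 10.08
position: [0.6582, 0.1924, 0.2647]
tool_rot: [[-0.964, -0.265, -0.001], [-0.265, 0.964, -0.0], [0.001, 0.0, -1.0]]
ft_force: [1.5, 0.2, 0.5]
grip_width: 0.0852
gripper_force: 0.0
```

```bash
python3 - <<'E'
from h import *
print(env.observe()["grip_width"])
plan([([.6606,.193,.30],down(105.),1),([.5615,-.211,.20],down(105.),12)])
E
```

```text
0.08524871249175123
-> [0.6606 0.193  0.3   ] n 1
[ -2.4  -0.1 -35.4] [ 0.    -0.001  0.006]
-> [ 0.5615 -0.211   0.2   ] n 12
[ 16.7 -30.4   8.3] [ 0. -0.  0.]
[ 16.7 -30.4   8.3] [ 0. -0.  0.]
[ 16.7 -30.4   8.3] [ 0. -0.  0.]
[ 16.7 -30.4   8.3] [ 0. -0.  0.]
[ 16.7 -30.4   8.3] [ 0. -0.  0.]
[ 16.7 -30.4   8.3] [ 0. -0.  0.]
[ 16.7 -30.4   8.3] [ 0. -0.  0.]
[ 16.7 -30.4   8.3] [ 0. -0.  0.]
[ 16.7 -30.4   8.3] [ 0. -0.  0.]
[ 16.7 -30.4   8.3] [ 0. -0.  0.]
[ 16.7 -30.4   8.3] [ 0. -0.  0.]
[ 16.7 -30.4   8.3] [ 0. -0.  0.]
```

Call:
servo_tool --deltas "0 0 0 -36 0 0 0; 0 16.7 -30.4 0 0 0 0; 0 16.7 -30.4 0 0 0 0; 0 16.7 -30.4 0 0 0 0; 0 16.7 -30.4 0 0 0 0; 0 16.7 -30.4 0 0 0 0; 0 16.7 -30.4 0 0 0 0; 0 16.7 -30.4 20 0 0 0"

```text
time_s: 10.75
position: [0.6029, -0.0454, 0.2831]
tool_rot: [[-0.964, -0.265, 0.008], [-0.265, 0.964, -0.002], [-0.007, -0.004, -1.0]]
ft_force: [1.1, 0.0, -0.5]
grip_width: 0.0002
gripper_force: 0.0
```

Call:
servo_tool --deltas "0 16.7 -30.4 20 0 0 0; 0 16.7 -30.4 20 0 0 0; 0 16.7 -30.4 20 0 0 0; 0 16.7 -30.4 10 0 0 0; 0 16.7 -30.4 10 0 0 0; 0 0 0 0 0 0 0; 0 0 0 0 0 0 0; 0 0 0 0 0 0 0"

```text
time_s: 11.42
position: [0.5626, -0.212, 0.1997]
tool_rot: [[-0.964, -0.265, 0.001], [-0.265, 0.964, -0.0], [-0.001, -0.0, -1.0]]
ft_force: [-0.4, 0.3, 0.6]
grip_width: -0.0001
gripper_force: 0.0
```

```bash
python3 - <<'E'
from h import *
np.set_printoptions(precision=4,suppress=True)
P={n:env.get_image(n) for n in("side","top")};o=env.observe();t=o["position"];print(t,o["grip_width"],o["q"])
p=P["side"]
print(proj(p,t),proj(p,t+[0,0,.03]))
c=proj(p,t+[0,0,.03]).astype(int)
for v in range(c[1]-10,c[1]+10):
    print(v,[ "%.0f,%.0f,%.0f"%tuple(xyz(p,u,v,r=0)*1000) if p["depth"][v,u]>0 else "-" for u in range(c[0]-8,c[0]+9,2)])
im=p["img"][c[1]-40:c[1]+40,c[0]-40:c[0]+40,::-1].copy();a=proj(p,t).astype(int)-c+40;im[a[1],a[0]]=(0,0,255);im[40,40]=(0,255,255)
cv2.imwrite("pics/c6.png",cv2.resize(im,None,fx=7,fy=7,interpolation=cv2.INTER_NEAREST))
# ball again
for n in P:
    p=P[n];pts=[];u0,v0=map(int,proj(p,[.56,-.211,.04]))
    for v in range(v0-14,v0+15):
        for u in range(u0-14,u0+15):
            X=xyz(p,u,v,r=0)
            if X is not None and .02<X[2]<.06 and np.hypot(X[0]-.56,X[1]+.211)<.026: pts.append(X)
    pts=np.array(pts)
    if len(pts)>30:print(n,len(pts),least_squares(lambda c:np.linalg.norm(pts-c,axis=1)-.022,[.56,-.211,.031],loss="soft_l1",f_scale=.002).x)
E
```

```text
[ 0.5628 -0.2113  0.1997] -3.728291314680682e-05 [ -31.8534   27.221    66.4379    0.0111   86.2674 -137.3048]
[348.8249 270.3643] [349.3372 260.9641]
250 ['611,60,0', '616,57,1', '552,-211,265', '553,-223,276', '555,-233,285', '561,-228,279', '565,-230,280', '569,-230,280', '564,-262,311']
251 ['611,58,-2', '616,56,-1', '551,-214,265', '552,-226,276', '556,-229,278', '561,-229,277', '565,-230,277', '561,-256,303', '-']
252 ['609,53,-1', '614,48,2', '552,-212,260', '553,-222,269', '555,-232,278', '560,-230,275', '560,-248,292', '562,-254,298', '564,-262,305']
253 ['607,44,3', '613,43,4', '552,-211,257', '552,-228,272', '556,-230,273', '558,-239,281', '560,-249,290', '563,-253,294', '564,-262,303']
254 ['607,42,2', '613,42,1', '551,-214,256', '554,-220,261', '556,-229,269', '558,-238,278', '560,-247,286', '562,-255,293', '564,-263,300']
255 ['607,43,-3', '612,38,1', '552,-213,251', '554,-221,259', '559,-221,259', '557,-242,279', '560,-248,284', '562,-255,290', '565,-261,295']
256 ['604,30,5', '611,33,2', '552,-212,247', '554,-220,255', '559,-222,256', '557,-243,277', '561,-245,278', '
[... 1074 characters left out ...]
236', '631,-3,1', '637,-4,1', '642,-6,2']
265 ['598,2,-2', '604,2,-3', '608,-4,2', '555,-222,229', '560,-220,226', '624,-9,4', '631,-3,-3', '638,-2,-5', '641,-10,2']
266 ['597,-2,-1', '602,-8,3', '607,-9,4', '614,-4,-2', '619,-6,-1', '624,-10,1', '629,-11,1', '635,-12,1', '642,-9,-3']
267 ['596,-8,1', '602,-7,-1', '607,-11,1', '611,-15,5', '618,-10,-1', '622,-19,7', '629,-13,-0', '635,-13,-2', '640,-14,-1']
268 ['595,-12,1', '601,-12,-0', '607,-10,-3', '611,-15,1', '617,-14,-2', '623,-16,-1', '628,-19,2', '633,-20,2', '638,-23,4']
269 ['594,-15,0', '599,-17,1', '606,-13,-4', '611,-16,-2', '617,-17,-2', '622,-19,-1', '627,-20,-1', '633,-22,-0', '639,-18,-5']
side 242 [ 0.5632 -0.2113  0.0308]
```

View pics/c6.png

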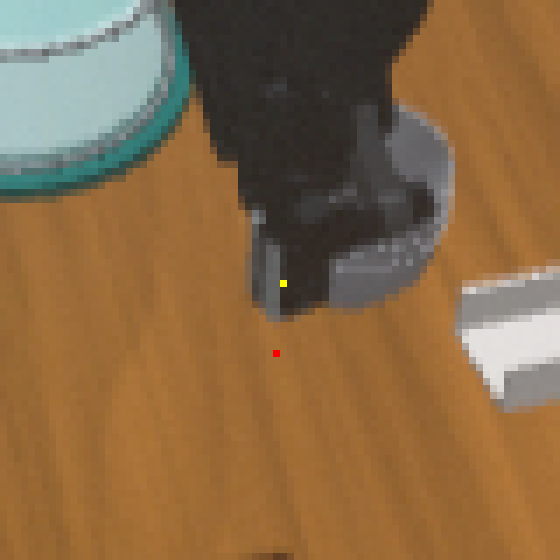

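Call:
servo_tool --deltas "1 0 0 0 0 0 0; 1 0 0 0 0 0 0; 1 0 0 0 0 0 0; 1 0 0 30 0 0 0; 1 0 0 40 0 0 0; 1 0 0 40 0 0 0; 1 0 0 40 0 0 0; 1 0 0 25 0 0 0"

```text
time_s: 12.18
position: [0.561, -0.2112, 0.0202]
tool_rot: [[-0.964, -0.265, -0.004], [-0.265, 0.964, 0.002], [0.003, 0.003, -1.0]]
ft_force: [0.0, -0.4, 0.4]
grip_width: 0.0852
gripper_force: 0.0
```

Call:
servo_tool --deltas "1 0 0 18 0 0 0; 1 0 0 17 0 0 0; 1 0 0 0 0 0 0"

```text
time_s: 12.43
position: [0.5609, -0.2112, -0.0143]
tool_rot: [[-0.964, -0.265, -0.005], [-0.265, 0.964, 0.003], [0.004, 0.004, -1.0]]
ft_force: [-0.8, -0.1, -0.5]
grip_width: 0.0852
gripper_force: 0.0
```

Call:
servo_tool --deltas "0 0 0 0 0 0 0; 0 0 0 0 0 0 0; 0 0 0 0 0 0 0; 0 0 0 0 0 0 0; 0 0 0 0 0 0 0" --newtons 30

```text
time_s: 12.85
position: [0.5627, -0.2117, -0.0094]
tool_rot: [[-0.964, -0.265, 0.001], [-0.265, 0.964, 0.0], [-0.001, -0.0, -1.0]]
ft_force: [-2.3, 4.6, 8.6]
grip_width: 0.0426
gripper_force: 29.2
```

Call:
servo_tool --deltas "0 0 0 -5 0 0 0; 0 0 0 -15 0 0 0; 0 0 0 -30 0 0 0; 0 0 0 -40 0 0 0; 0 0 0 -40 0 0 0; 0 0 0 -40 0 0 0; 0 0 0 -30 0 0 0; 0 0 0 0 0 0 0"

```text
time_s: 13.52
position: [0.5644, -0.2136, 0.1968]
tool_rot: [[-0.964, -0.265, 0.011], [-0.265, 0.964, -0.007], [-0.009, -0.01, -1.0]]
ft_force: [-0.5, 0.8, -1.6]
grip_width: 0.0425
gripper_force: 30.7
```

```bash
cat > ball.py <<'E'
from h import *
def ball(n,g,rad=.028):
    p=env.get_image(n);pts=[];u0,v0=map(int,proj(p,g))
    hsv=cv2.cvtColor(p["img"],cv2.COLOR_RGB2HSV)
    for v in range(v0-20,v0+21):
        for u in range(u0-20,u0+21):
            X=xyz(p,u,v,r=0)
            if X is not None and np.linalg.norm(X-g)<rad and hsv[v,u,1]>90: pts.append(X)
    pts=np.array(pts)
    if len(pts)<25:return n,len(pts)
    s=least_squares(lambda c:np.linalg.norm(pts-c,axis=1)-.022,g,loss="soft_l1",f_scale=.002)
    return n,len(pts),np.round(s.x,4),np.abs(s.fun).mean()
E
python3 - <<'E'
from ball import *
o=env.observe();t=np.array(o["position"]);print(t,o["grip_width"],o["gripper_force"],o["ft_force"])
print(ball("side",t+[0,0,.042]))
print([ (k,np.round(d["uv"]),d["conf"]) for k in("big_ball_center","small_ball_center","cake") for d in env.spot_point(k,env.get_image("side"))[:2]])
plan([([.539,.158,t[2]+.05],down(105.),12)])
E
```

```text
[ 0.56435875 -0.21363934  0.19676711] 0.04252361844424513 30.71919858455658 [-0.4518528   0.78366999 -1.60811168]
('side', 170, array([ 0.5649, -0.214 ,  0.2368]), np.float64(0.001272962880916064))
[('big_ball_center', array([350., 260.]), 0.58), ('small_ball_center', array([326., 340.]), 0.45), ('small_ball_center', array([399., 269.]), 0.44), ('cake', array([313., 317.]), 0.66)]
-> [0.539  0.158  0.2468] n 12
[-6.3 30.3 -4.9] [ 0.    -0.     0.001]
[-6.3 30.3 -4.9] [ 0.    -0.     0.001]
[-6.3 30.3 -4.9] [ 0.    -0.     0.001]
[-6.3 30.3 -4.9] [ 0.    -0.     0.001]
[-6.3 30.3 -4.9] [ 0.    -0.     0.001]
[-6.2 30.3 -4.9] [ 0.    -0.     0.001]
[-6.2 30.3 -4.9] [ 0.    -0.     0.001]
[-6.2 30.3 -4.9] [ 0.    -0.     0.001]
[-6.2 30.3 -4.9] [ 0.    -0.     0.001]
[-6.2 30.3 -4.9] [ 0.    -0.     0.001]
[-6.2 30.3 -4.9] [ 0.    -0.     0.001]
[-6.2 30.3 -4.9] [ 0.    -0.     0.001]
```

Call:
servo_tool --deltas "0 -6 30 0 0 0 0; 0 -6 30 0 0 0 0; 0 -6 30 0 0 0 0; 0 -6 30 0 0 0 0; 0 -6 30 0 0 0 0; 0 -6 30 0 0 0 0; 0 -6 30 0 0 0 0; 0 -6 30 0 0 0 0"

```text
time_s: 14.53
position: [0.5445, 0.0332, 0.1881]
tool_rot: [[-0.964, -0.265, -0.001], [-0.265, 0.964, 0.0], [0.001, 0.001, -1.0]]
ft_force: [0.6, -0.6, -0.4]
grip_width: 0.0422
gripper_force: 30.8
```

Call:
servo_tool --deltas "0 -6 31 0 0 0 0; 0 -6 31 0 0 0 0; 0 -6 31 0 0 0 0; 0 -5 30 0 0 0 0; 0 0 0 0 0 0 0; 0 0 0 0 0 0 0; 0 0 0 0 0 0 0"

```text
time_s: 15.12
position: [0.5345, 0.1561, 0.1883]
tool_rot: [[-0.964, -0.265, -0.001], [-0.265, 0.964, -0.0], [0.001, -0.0, -1.0]]
ft_force: [-0.3, -0.3, -1.0]
grip_width: 0.0423
gripper_force: 30.8
```

```bash
python3 - <<'E'
from ball import *
o=env.observe();t=np.array(o["position"]);print(t,o["grip_width"],o["gripper_force"],o["ft_force"])
print(ball("side",t+[0,0,.04]))
plan([([.537,.157,.10],down(105.),3),([.537,.157,.01],down(105.),3)])
E
```

```text
[0.53449516 0.15608443 0.18825086] 0.04227541345020145 30.79843819141388 [-0.30233827 -0.28293143 -0.98107061]
('side', 101, array([0.536 , 0.1549, 0.2287]), np.float64(0.0017854329926751378))
-> [0.537 0.157 0.1  ] n 3
[-0.9  0.2 29.5] [-0.    -0.     0.002]
[-0.9  0.2 29.5] [-0.    -0.     0.002]
[-0.9  0.2 29.5] [-0.    -0.     0.002]
-> [0.537 0.157 0.01 ] n 3
[-0. -0. 30.] [-0.  0.  0.]
[-0. -0. 30.] [-0.  0.  0.]
[-0. -0. 30.] [-0.  0.  0.]
```

Ball centre is 40.5 mm above the TCP, so it should touch the floor at TCP z ≈ -0.005. I'll lower it to about 8 mm above that, then creep.

Call:
servo_tool --deltas "0 0 0 30 0 0 0; 0 0 0 30 0 0 0; 0 0 0 30 0 0 0; 0 0 0 30 0 0 0; 0 0 0 30 0 0 0; 0 0 0 20 0 0 0; 0 0 0 10 0 0 0; 0 0 0 0 0 0 0"

```text
time_s: 15.83
position: [0.5338, 0.1554, 0.007]
tool_rot: [[-0.965, -0.264, -0.004], [-0.264, 0.965, -0.0], [0.004, 0.001, -1.0]]
ft_force: [-0.6, 0.0, 0.2]
grip_width: 0.0423
gripper_force: 30.8
```

Call:
servo_tool --deltas "0 0 0 2 0 0 0; 0 0 0 1 0 0 0; 0 0 0 0 0 0 0; 0 0 0 0 0 0 0"

```text
time_s: 16.17
position: [0.5351, 0.1565, 0.0068]
tool_rot: [[-0.964, -0.265, 0.002], [-0.265, 0.964, 0.0], [-0.002, -0.0, -1.0]]
ft_force: [0.5, 0.4, -0.3]
grip_width: 0.0423
gripper_force: 30.8
```

Call:
servo_tool --deltas "0 0 0 3 0 0 0; 0 0 0 3 0 0 0; 0 0 0 2 0 0 0; 0 0 0 0 0 0 0; 0 0 0 0 0 0 0; 0 0 0 0 0 0 0"

```text
time_s: 16.67
position: [0.5346, 0.1565, -0.0022]
tool_rot: [[-0.964, -0.265, -0.0], [-0.265, 0.964, -0.0], [0.0, -0.0, -1.0]]
ft_force: [0.1, -0.3, -0.1]
grip_width: 0.0424
gripper_force: 30.8
```

Call:
servo_tool --deltas "0 0 0 1 0 0 0; 0 0 0 1 0 0 0; 0 0 0 0 0 0 0; 0 0 0 0 0 0 0"

```text
time_s: 17.0
position: [0.5347, 0.1565, -0.004]
tool_rot: [[-0.964, -0.265, 0.0], [-0.265, 0.964, 0.0], [-0.0, -0.0, -1.0]]
ft_force: [-1.0, -0.2, 2.9]
grip_width: 0.0427
gripper_force: 31.1
```

Call:
servo_tool --deltas "0 0 0 0.5 0 0 0; 0 0 0 0 0 0 0; 0 0 0 0 0 0 0"

```text
time_s: 17.25
position: [0.5349, 0.1565, -0.0041]
tool_rot: [[-0.964, -0.265, 0.001], [-0.265, 0.964, 0.0], [-0.001, -0.0, -1.0]]
ft_force: [-0.4, -0.3, 5.8]
grip_width: 0.0423
gripper_force: 31.4
```

Contact with the floor is confirmed: the force is rising and z has stopped. I'll release gently by opening partway, then lift.

Call:
servo_tool --deltas "0.6 0 0 0 0 0 0; 0.7 0 0 0 0 0 0; 0.7 0 0 0 0 0 0; 0.7 0 0 0 0 0 0; 0.7 0 0 -5 0 0 0; 0.7 0 0 -15 0 0 0; 0.7 0 0 -30 0 0 0; 0.7 0 0 -40 0 0 0"

```text
time_s: 17.92
position: [0.5331, 0.1563, 0.0846]
tool_rot: [[-0.964, -0.265, -0.005], [-0.265, 0.964, -0.0], [0.005, 0.001, -1.0]]
ft_force: [1.2, -0.2, 0.9]
grip_width: 0.0599
gripper_force: 0.0
```

Call:
servo_tool --deltas "0.7 0 0 -40 0 0 0; 0.7 0 0 -40 0 0 0; 0.7 0 0 -40 0 0 0; 0.7 0 0 -40 0 0 0; 0.7 0 0 -40 0 0 0; 0.7 0 0 0 0 0 0; 0.7 0 0 0 0 0 0"

```text
time_s: 18.5
position: [0.535, 0.1565, 0.2877]
tool_rot: [[-0.964, -0.265, 0.005], [-0.265, 0.964, 0.0], [-0.005, -0.001, -1.0]]
ft_force: [-0.1, -0.9, -1.4]
grip_width: 0.06
gripper_force: 0.0
```

```bash
python3 - <<'E'
from ball import *
from fit import model
o=env.observe();t=np.array(o["position"]);print(t,o["grip_width"])
print(ball("side",np.array([.535,.1565,.036])))
for a in (1.7,1.75,1.8):
  k=model([.539,.158,.264,a])["lid_knob"];print(a,k)
  for n in("side","top"): print(knob_fit(n,k,.022))
p=env.get_image("side")
cv2.imwrite("pics/c7.png",cv2.resize(p["img"][110:270,230:400,::-1],None,fx=3.4,fy=3.4,interpolation=cv2.INTER_CUBIC))
E
```

```text
[0.535  0.1565 0.2877] 0.06003695290300139
('side', 103, array([0.5357, 0.1544, 0.0351]), np.float64(0.0019512321891797058))
1.7 [0.6558 0.1896 0.193 ]
(array([0.653 , 0.1887, 0.1938]), 49, np.float64(0.001564717499079521))Traceback (most recent call last):
  File "<stdin>", line 7, in <module>
  File "h.py", line 32, in knob_fit
    pts=np.array(pts);s=least_squares(lambda c:np.linalg.norm(pts-c,axis=1)-.013,g,loss="cauchy",f_scale=.0015)
                        ~~~~~~~~~~~~~^^^^^^^^^^^^^^^^^^^^^^^^^^^^^^^^^^^^^^^^^^^^^^^^^^^^^^^^^^^^^^^^^^^^^^^^^^
    return func(*args, **kwargs)
    vector_fun = VectorFunction(
        fun_wrapped,
    ...<6 lines>...
        workers=workers
    )
    self._update_fun()
    ~~~~~~~~~~~~~~~~^^
    self.f = self.fun_wrapped(xp_copy(self.x))
             ~~~~~~~~~~~~~~~~^^^^^^^^^^^^^^^^^
    return np.atleast_1d(self.fun(x))
                         ~~~~~~~~^^^
    return self.f(x, *self.args, **self.kwargs)
           ~~~~~~^^^^^^^^^^^^^^^^^^^^^^^^^^^^^^
  File "h.py", line 32, in <lambda>
    pts=np.array(pts);s=least_squares(lambda c:np.linalg.norm(pts-c,axis=1)-.013,g,loss="cauchy",f_scale=.0015)
                                                              ~~~^~
ValueError: operands could not be broadcast together with shapes (0,) (3,)
```

Call:
servo_tool --deltas "1 -32 0 0 0 0 0; 1 -33 0 0 0 0 0; 1 -33 0 0 0 0 0; 1 -32 1.5 0 0 0 0; 1 0 0 0 0 0 0; 1 0 0 0 0 0 0; 1 0 0 0 0 0 0"

```text
time_s: 19.23
position: [0.659, 0.1923, 0.2842]
tool_rot: [[-0.964, -0.265, -0.002], [-0.265, 0.964, -0.0], [0.002, 0.0, -1.0]]
ft_force: [0.9, -0.4, 0.8]
grip_width: 0.0858
gripper_force: 0.0
```

```bash
python3 - <<'E'
from h import *
print(env.observe()["grip_width"],knob_fit("side",np.array([.656,.19,.193]),.022)[:2])
plan([([.6595,.1925,.143],down(105.),4)])
E
```

```text
0.08579096526376039 (array([0.65438602, 0.19112126, 0.19319146]), 48)
-> [0.6595 0.1925 0.143 ] n 4
[-0.2  0.  35.5] [ 0.    -0.     0.002]
[-0.2  0.  35.5] [ 0.    -0.     0.002]
[-0.2  0.  35.5] [ 0.    -0.     0.002]
[-0.2  0.  35.5] [ 0.    -0.     0.002]
```

Call:
servo_tool --deltas "1 1 0 36 0 0 0; 1 0 0 40 0 0 0; 1 0 0 40 0 0 0; 1 0 0 24 0 0 0; 1 0 0 0 0 0 0; 0 0 0 0 0 0 0; 0 0 0 0 0 0 0; 0 0 0 0 0 0 0" --newtons 25

```text
time_s: 19.95
position: [0.6594, 0.1922, 0.1485]
tool_rot: [[-0.964, -0.265, 0.005], [-0.265, 0.964, 0.001], [-0.005, -0.001, -1.0]]
ft_force: [0.2, 0.6, 0.1]
grip_width: 0.0517
gripper_force: 0.0
```

Call:
servo_tool --deltas "0 0 0 0 0 0 0; 0 0 0 0 0 0 0; 0 0 0 0 0 0 0; 0 0 0 0 0 0 0"

```text
time_s: 20.28
position: [0.6592, 0.1927, 0.1468]
tool_rot: [[-0.964, -0.265, 0.003], [-0.265, 0.964, 0.001], [-0.003, 0.0, -1.0]]
ft_force: [1.2, 4.0, 6.1]
grip_width: 0.0245
gripper_force: 24.4
```

```bash
python3 - <<'E'
from h import *
o=env.observe();print(o["position"],o["grip_width"],o["gripper_force"],o["ft_force"])
t=.264;a=1.72
f=lambda a:np.array([-118*np.cos(a)+31*np.sin(a),118*np.sin(a)+31*np.cos(a)])
for b in np.linspace(1.72,0,25)[1:]:
    d=f(b)-f(a);w=np.array([d[0]*np.cos(t),d[0]*np.sin(t),d[1]]);print(round(b,3),np.round(o["tool_rot"].T@w,1));a=b
E
```

```text
[0.65918829 0.19268425 0.14677737] 0.024535372056339072 24.42668527364731 [1.15848955 3.98876844 6.08737236]
1.648 [ 8.1  0.  -3.2]
1.577 [ 8.3  0.  -2.6]
1.505 [ 8.5  0.  -2. ]
1.433 [ 8.6  0.  -1.4]
1.362 [ 8.7  0.  -0.8]
1.29 [ 8.7  0.  -0.1]
1.218 [8.7 0.  0.5]
1.147 [8.7 0.  1.1]
1.075 [8.6 0.  1.7]
1.003 [8.4 0.  2.3]
0.932 [8.2 0.  2.9]
0.86 [8.  0.  3.5]
0.788 [7.7 0.  4.1]
0.717 [7.4 0.  4.6]
0.645 [7.1 0.  5.1]
0.573 [6.7 0.  5.6]
0.502 [6.3 0.  6.1]
0.43 [5.8 0.  6.5]
0.358 [5.3 0.  6.9]
0.287 [4.8 0.  7.3]
0.215 [4.3 0.  7.6]
0.143 [3.7 0.  7.9]
0.072 [3.1 0.  8.2]
0.0 [2.5 0.  8.4]
```

Call:
servo_tool --deltas "0 8.1 0 -3.2 0 0 0; 0 8.3 0 -2.6 0 0 0; 0 8.5 0 -2 0 0 0; 0 8.6 0 -1.4 0 0 0; 0 8.7 0 -0.8 0 0 0; 0 8.7 0 -0.1 0 0 0; 0 8.7 0 0.5 0 0 0; 0 8.7 0 1.1 0 0 0"

```text
time_s: 20.95
position: [0.5927, 0.1743, 0.1544]
tool_rot: [[-0.964, -0.265, 0.002], [-0.265, 0.964, 0.001], [-0.002, 0.0, -1.0]]
ft_force: [0.7, 2.0, 0.5]
grip_width: 0.0241
gripper_force: 24.5
```

Call:
servo_tool --deltas "0 8.6 0 1.7 0 0 0; 0 8.4 0 2.3 0 0 0; 0 8.2 0 2.9 0 0 0; 0 8 0 3.5 0 0 0; 0 7.7 0 4.1 0 0 0; 0 7.4 0 4.6 0 0 0; 0 7.1 0 5.1 0 0 0; 0 0 0 0 0 0 0"

```text
time_s: 21.62
position: [0.5379, 0.1592, 0.1292]
tool_rot: [[-0.964, -0.265, -0.002], [-0.265, 0.964, -0.0], [0.002, 0.0, -1.0]]
ft_force: [-2.0, 3.1, 2.4]
grip_width: 0.0245
gripper_force: 25.0
```

```bash
python3 - <<'E'
from h import *
from fit import model
o=env.observe();print(o["position"],o["ft_force"],o["grip_width"])
k=model([.539,.158,.264,.645])["lid_knob"];print("model TCP",k-[0,0,.0455])
E
```

```text
[0.5379 0.1592 0.1292] [-1.959   3.0648  2.3884] 0.024496375261561384
model TCP [0.5384 0.1578 0.1302]
```

Call:
servo_tool --deltas "0 6.7 0 5.6 0 0 0; 0 6.3 0 6.1 0 0 0; 0 5.8 0 6.5 0 0 0; 0 5.3 0 6.9 0 0 0; 0 4.8 0 7.3 0 0 0; 0 4.3 0 7.6 0 0 0; 0 3.7 0 7.9 0 0 0; 0 0 0 0 0 0 0"

```text
time_s: 22.28
position: [0.5028, 0.1495, 0.0801]
tool_rot: [[-0.964, -0.265, -0.002], [-0.265, 0.964, 0.0], [0.002, 0.001, -1.0]]
ft_force: [-1.3, 3.5, -0.8]
grip_width: 0.0245
gripper_force: 25.1
```

Call:
servo_tool --deltas "0 1.6 0 4.1 0 0 0; 0 1.5 0 4.1 0 0 0; 0 1.3 0 4.2 0 0 0; 0 0 0 0 0 0 0; 0 0 0 0 0 0 0"

```text
time_s: 22.7
position: [0.4993, 0.1485, 0.069]
tool_rot: [[-0.964, -0.265, -0.001], [-0.265, 0.964, 0.0], [0.001, 0.0, -1.0]]
ft_force: [-1.7, 3.6, -1.2]
grip_width: 0.0247
gripper_force: 25.2
```

Call:
servo_tool --deltas "0 0.6 0 2 0 0 0; 0 0.4 0 2 0 0 0; 0 0 0 0 0 0 0; 0 0 0 0 0 0 0"

```text
time_s: 23.03
position: [0.4983, 0.1482, 0.0653]
tool_rot: [[-0.964, -0.265, -0.001], [-0.265, 0.964, 0.0], [0.0, 0.0, -1.0]]
ft_force: [-2.5, 4.4, 0.2]
grip_width: 0.024
gripper_force: 25.2
```

Call:
servo_tool --deltas "0 0.3 0 1 0 0 0; 0 0 0 1 0 0 0; 0 0 0 0 0 0 0; 0 0 0 0 0 0 0"

```text
time_s: 23.37
position: [0.498, 0.1481, 0.0635]
tool_rot: [[-0.964, -0.265, -0.0], [-0.265, 0.964, 0.0], [0.0, 0.0, -1.0]]
ft_force: [-3.8, 4.5, 1.8]
grip_width: 0.0245
gripper_force: 25.4
```

Call:
servo_tool --deltas "0 0 0 1 0 0 0; 0 0 0 1 0 0 0; 0 0 0 0 0 0 0; 0 0 0 0 0 0 0"

```text
time_s: 23.7
position: [0.4985, 0.1482, 0.0628]
tool_rot: [[-0.964, -0.265, 0.002], [-0.265, 0.964, 0.0], [-0.002, -0.0, -1.0]]
ft_force: [-6.8, 4.4, 12.2]
grip_width: 0.0241
gripper_force: 26.1
```

Call:
servo_tool --deltas "0 0 0 1 0 0 0; 0 0 0 0 0 0 0; 0 0 0 0 0 0 0"

```text
time_s: 23.95
position: [0.4988, 0.1483, 0.0622]
tool_rot: [[-0.964, -0.265, 0.003], [-0.265, 0.964, 0.0], [-0.003, -0.0, -1.0]]
ft_force: [-6.1, 3.5, 16.8]
grip_width: 0.0246
gripper_force: 26.5
```

Call:
servo_tool --deltas "1 0 0 0 0 0 0; 1 0 0 0 0 0 0; 1 0 0 0 0 0 0; 1 0 0 0 0 0 0; 1 0 0 -10 0 0 0; 1 0 0 -30 0 0 0; 1 0 0 -40 0 0 0; 1 0 0 -40 0 0 0"

```text
time_s: 24.62
position: [0.4977, 0.1478, 0.1813]
tool_rot: [[-0.964, -0.265, -0.002], [-0.265, 0.964, -0.0], [0.002, 0.0, -1.0]]
ft_force: [0.9, 0.7, -0.1]
grip_width: 0.0857
gripper_force: 0.0
```

Call:
servo_tool --deltas "1 0 0 -40 0 0 0; 1 30 0 -10 0 0 0; 1 30 0 0 0 0 0; 1 30 0 0 0 0 0; 1 30 0 0 0 0 0; 1 0 0 0 0 0 0; 1 0 0 0 0 0 0; 1 0 0 0 0 0 0"

```text
time_s: 25.28
position: [0.3832, 0.1161, 0.2305]
tool_rot: [[-0.964, -0.265, 0.001], [-0.265, 0.964, -0.0], [-0.001, -0.0, -1.0]]
ft_force: [0.5, 0.8, 0.7]
grip_width: 0.0853
gripper_force: 0.0
```

```bash
python3 - <<'E'
from ball import *
from fit import model
print(env.observe()["position"],env.observe()["time_s"],env.observe()["grip_width"])
for a in (0,.04,.08): print(a,model([.539,.158,.264,a])["lid_knob"])
for n in("side","top"):
    try: print(knob_fit(n,model([.539,.158,.264,0.])["lid_knob"],.022))
    except Exception: print(n,"hidden")
print(ball("side",np.array([.535,.1565,.036])))
p=env.get_image("side")
cv2.imwrite("pics/c7.png",cv2.resize(p["img"][180:380,230:430,::-1],None,fx=3,fy=3,interpolation=cv2.INTER_CUBIC))
E
```

```text
[0.3832 0.1161 0.2305] 25.2833 0.08534779736531173
0 [0.4975 0.1468 0.111 ]
0.04 [0.4988 0.1471 0.1157]
0.08 [0.5002 0.1475 0.1203]
(array([0.4971, 0.1464, 0.1106]), 80, np.float64(0.0017216197992670646))
(array([0.4943, 0.148 , 0.1106]), 99, np.float64(0.001070926700225322))
('side', 0)
```

View pics/c7.png

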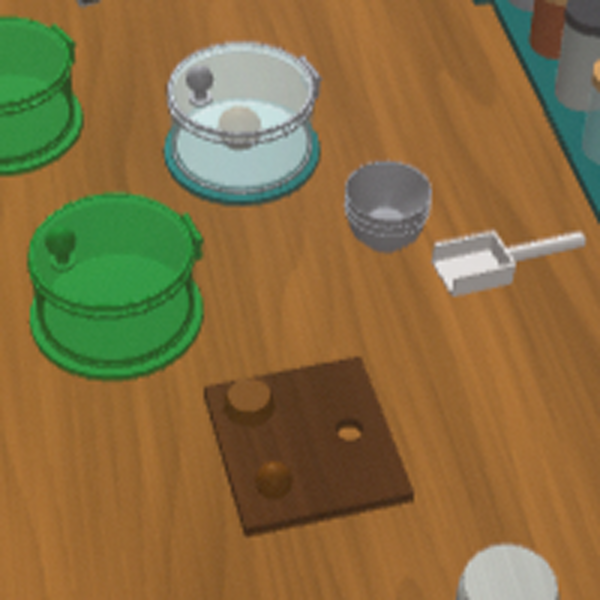

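The picture shows the lid flat on the rim (knob at crop (200,82), z = 0.1106 m in both cameras) and the ball on the pot floor at crop (240,127). The small ball and cake are still on the board and nothing else has moved.

```bash
python3 -c "
from rig import env
print(env.close_job())"
```

```text
the job is handed in; nothing more can be done
None
```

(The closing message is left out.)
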